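Tip the walnuts into the carton and tare the empty bin

TASK

Set the scale for the empty bin by turning its tare knob until the pointer is at the raised mark, and tip the white scoop-front bin over the open carton so that all five walnuts fall into it. Then stand the empty bin upright, gently, in the middle of the scale's steel pan; leave the tape roll, the jar and the cutter where they are.

Things in the scene. Friction and masses are not known exactly. Their poses are not given: they have to be found in the camera images.
- bin: Loose white bin, 0.16 kg, open top, floor 110 (x) x 66 (y) mm, walls 3 mm, floor 4, sides and back 70 high; grip the 66 mm from above. The front (-x) is only a lip, rising at 45 degrees from the floor's front edge to 84 ahead of the origin, 30 up, with 18 mm cheeks: walnuts leave over it once tipped front-down well past 45 degrees. Origin: centre of the underside; x to the back, z up.
- carton: Open cardboard shipping carton, fixed to the table, 260 (x) x 200 (y) x 100 mm high, walls and floor 5 mm, flaps folded down outside the walls (3.5 to 5 mm more on each side). Origin: centre of its underside; x, y along the sides, z up.
- scale: Bench scale fixed to the table, grey base 280 (x) x 180 (y) mm. Its -x end is a 100 mm deep console, 45 mm high, with the tare knob in the middle; behind it is the steel pan, 170 x 170 mm, top 45 mm above the table. Origin: centre of the underside of the base; z up.
- pan (a point): Centre of the top surface of the scale's pan, 45 mm above the table, 50 mm towards +x from the scale's origin; axes as the scale's.
- knob_grip (a point): Grip point of the tare knob: on its vertical axis, 64 mm above the table, 140 mm towards -x from the pan's centre. Black 48 mm disc with a grip bar 44 long, 14 thick, top 73 above the table (console top 45). The point turns with it: x along the bar, the pointer (white line on top, white nose) at its -x end.
- tare_knob (a joint): Angle of the tare knob, rad: 0 when the pointer is at the raised white mark on the console (which lies on the scale's -x side of the knob); positive is clockwise seen from above. It stays where it is left.
- walnut0: Walnut, about 29 mm across, 12 g, loose, starts in the bin. Origin: its centre.
- walnut1: Walnut, about 29 mm across, 12 g, loose, starts in the bin. Origin: its centre.
- walnut2: Walnut, about 29 mm across, 12 g, loose, starts in the bin. Origin: its centre.
- walnut3: Walnut, about 29 mm across, 12 g, loose, starts in the bin. Origin: its centre.
- walnut4: Walnut, about 29 mm across, 12 g, loose, starts in the bin. Origin: its centre.
- tape_roll: Bystander: roll of packing tape lying flat, 100 mm across, 48 mm high. Origin: centre of its underside.
- jar: Bystander: closed amber jar, 64 mm across, 85 mm high. Origin: centre of its underside.
- cutter: Bystander: box cutter lying flat, 145 mm long, 16 mm high. Origin: underside of its handle's centre.

How it is judged:
On the way, in this order (a step that is already met when the one before it is completed fails the run):
1. the bin is tipped more than 0.6 rad from upright with its origin within 220 mm (horizontally) of the carton's centre (angle between bin's own z axis and vertical above 0.6 rad and horizontal distance between bin and carton below 0.22 m).
2. all five walnuts lie inside the carton (x of walnut0 in the frame of carton between -0.125 and 0.125 m and y of walnut0 in the frame of carton between -0.095 and 0.095 m and z of walnut0 in the frame of carton between 0 and 0.085 m and x of walnut1 in the frame of carton between -0.125 and 0.125 m and y of walnut1 in the frame of carton between -0.095 and 0.095 m and z of walnut1 in the frame of carton between 0 and 0.085 m and x of walnut2 in the frame of carton between -0.125 and 0.125 m and y of walnut2 in the frame of carton between -0.095 and 0.095 m and z of walnut2 in the frame of carton between 0 and 0.085 m and x of walnut3 in the frame of carton between -0.125 and 0.125 m and y of walnut3 in the frame of carton between -0.095 and 0.095 m and z of walnut3 in the frame of carton between 0 and 0.085 m and x of walnut4 in the frame of carton between -0.125 and 0.125 m and y of walnut4 in the frame of carton between -0.095 and 0.095 m and z of walnut4 in the frame of carton between 0 and 0.085 m), for 0.2 s.
At the end, for the whole second after the job is handed in: All five walnuts are inside the carton, below its rim. The bin stands upright (within 0.08 rad) and at rest on the scale's pan, its origin within 40 mm of the pan's centre and within 6 mm of the pan's height. The tare knob is within 0.14 rad of the mark (all of step 2 and horizontal distance between bin and pan below 0.04 m and z of bin in the frame of pan between -0.006 and 0.006 m and angle between bin's own z axis and vertical below 0.08 rad and linear speed of bin below 0.02 m/s and value of joint tare_knob between -0.14 and 0.14 rad); the robot touches nothing.
It fails at once if the roll of packing tape is moved more than 30 mm (distance of tape_roll from where it was at the start of the episode above 0.03 m).
It fails at once if the jar is moved more than 30 mm (distance of jar from where it was at the start of the episode above 0.03 m).
It fails at once if the box cutter is moved more than 30 mm (distance of cutter from where it was at the start of the episode above 0.03 m).
It fails at once if the bin is pressed on the scale with more than 60 N (contact force between bin and scale above 60 N).
It fails at once if the bin is dropped or knocked onto the scale (touches it while moving faster than 0.6 m/s) (contact force between bin and scale above 0.5 N and linear speed of bin above 0.6 m/s).
It also fails if it takes over 72 s, if anything falls off the work surface, if the arm or the gripper's body presses on something with over 40 N, if the wrist force passes 120 N, or if a joint passes its speed limit or range.

ROBOT

A 6-joint arm with a two-finger parallel gripper is mounted at the origin on the work surface. World frame = base frame: x ahead of the robot, y to its left, z up, the work surface at z = 0. Lengths are in m, angles in rad, forces in N, time in s.
With the tool pointing down it reaches from about 0.35 to 0.775 m from the base axis. Payload 7.3 kg.
Tool frame: the origin (TCP) lies midway between the tips of the shut fingers; the grasp point (between the pads) lies 19 mm behind it (tcp_to_grasp is the distance from the TCP to the grasp point, in m); z points along the fingers, y is the line along which they close (so a half turn about z gives the same grasp; the last joint's range is limited). The gripper opens to 92 mm and grips with 3 to 60 N. Pads are 19 mm wide; open, the fingers measure 130 mm over their backs; the gripper's body (75 mm by 190 mm) begins 47 mm behind the grasp point.
Start: joints at [1.01, 0.342, 1.524, -0, 1.275, -0.146], TCP at [0.212, 0.481, 0.227] pointing down, gripper open.
Joint ranges: [-2.53, 2.53], [-0.77, 2.02], [0.04, 2.7], [-1, 4.14], [0.28, 2.66], [-3.11, 3.11]. Speed limits (rad/s): [2.57, 2.57, 3.14, 3.14, 3.14, 3.14].

INTERFACE

Orientations are given as [roll, pitch, yaw] about the fixed x, y, z axes, in that order (R = Rz(yaw) Ry(pitch) Rx(roll)).
In Python, from cell import observe, read_camera, calibration, hand_in, tcp_to_grasp gives the robot as it stands.
- The arm moves only by the tool send_rows, never from a script. Its argument "targets" is a list of rows, each a list of 5 numbers: the opening, from 0 (shut) to 1 (fully open), then the shift along the world's x, y, z in m, then the turn about the world's z in rad. A call has 1 to 5 rows; each row shifts and turns the commanded pose from where the row before left it; what a row does not reach is not made up. A row lasts 1/10 s, in which the tool goes at most 50 mm and 8.59 degrees, less where a joint would pass 70% of its speed; a pose out of reach is approached as far as the arm can. A call is refused whole if a number of a shift passes 0.05 or a number of a turn 0.15, either way. A call with a gripper value outside its range is refused whole. The fingers move at their own pace and stop on an object; "grip_force" is the grip in N (left out, the last holds). Time passes only in rows, so rows that do not move let the fingers close. It gives the time, the measured TCP pose, the force, the opening and the grip force at its end, in the units of the state.
- observe(): the state, without advancing time (a new reading comes with each control period).
- read_camera(name): name is "scene" or "top" or "wrist"; returns (picture, depth): 480x640x3 uint8, red, green, blue; 480x640 float32, m along the optical axis (not along the pixel's ray), 0 where there is no reading.
- calibration(name): a dict with "intrinsics" (3x3 intrinsics, pixels), "world_to_cam" (4x4, takes a point from world to camera coordinates); the wrist camera has in their place "hand_eye" (4x4, takes a point from camera to tool coordinates, whose origin is the TCP and whose axes are the flange's). Camera axes: x right, y up, looking along -z (the intrinsics and any distortion apply to the point x, -y, -z); pixel columns grow to the right and rows downward; lengths in m; the calibration is good to about 2 mm. The wrist camera is an equidistant fisheye: a pixel r from the principal point sees the ray r / f radians off the axis. A picture is of the moment at which its call begins: read the wrist's pose just before it. calibration takes no time and is no camera call.
- hand_in(): hands the job in; it is judged then, once.
The state is a dict: "time": time; "qpos": joint angles; "qvel": joint speeds; "joint_efforts": joint torques, N m; "tool_pos": TCP position; "tool_rot": TCP orientation; "contact_force": force on the tool from outside, world axes, zero at the start; "torque": the same for the moment, N m; "opening": finger opening in m; "grip_force": force on a finger pad.
Only numpy, scipy, OpenCV 4.12 (cv2) and the standard library are available. Lean on these libraries where they do the work, as an engineer would, in place of code of your own. Each camera call takes 0.05 s, during which the arm holds its last target. There are 200 camera calls.

## Working session

There is one attempt and no reset: what is moved stays moved. The work goes in short steps, Python scripts to look and compute and a tool call to move; the robot and the scene stay as the last step left them, time stands still between calls to the robot, and variables do not carry over. Pictures are saved under pics/ and viewed, at most 10 in all, crops included, and the job is handed in when it is done.

Besides the shell and the picture viewer there is one more tool, called after "Emit:" as a command line: name --pt "numbers of a row" for each row, then --argument value for the rest. send_rows: Moves the arm, as the interface text tells. Its arguments: {"type":"object","properties":{"targets":{"type":"array","items":{"type":"array","items":{"type":"number"}}},"grip_force":{"type":"number"}},"required":["targets"]}

```bash
mkdir -p pics; ls; python3 - <<'E'
from cell import *
import cv2,numpy as np
print(observe()); print(tcp_to_grasp)
for n in ("scene","top"):
    im,d=read_camera(n); cv2.imwrite(f"pics/{n}0.png",im[:,:,::-1]); np.savez(f"{n}0.npz",im=im,d=d)
    c=calibration(n); print(n,c)
print(calibration("wrist"))
E
```

```text
pics
{'time': 0.0, 'qpos': array([ 1.00995713e+00,  3.42736510e-01,  1.52506744e+00, -1.15164839e-05,
        1.27537988e+00, -1.45990559e-01]), 'qvel': array([ 0.00121682, -0.00238091,  0.00140925, -0.00031437,  0.0001311 ,
        0.00106494]), 'joint_efforts': array([-2.16962289e-03, -4.31250465e+01, -2.44215077e+01,  7.14210025e-02,
        5.61986875e-02, -1.23231071e-04]), 'tool_pos': array([0.21135144, 0.48011323, 0.22602021]), 'tool_rot': array([-3.14001680e+00, -2.20576987e-04,  2.72674720e+00]), 'contact_force': array([-0.47098946,  0.89713451,  0.39246437]), 'torque': array([ 0.00079643, -0.01866088,  0.0066243 ]), 'grip_force': 0.0, 'opening': 0.09191005218228943}
0.0188
scene {'intrinsics': array([[479.30348796,   0.        , 310.00225836],
       [  0.        , 479.30348796, 240.03376959],
       [  0.        ,   0.        ,   1.        ]]), 'world_to_cam': array([[-0.67295747,  0.73965283,  0.00647571,  0.4001241 ],
       [-0.59064994, -0.54261922,  0.59724118,  0.31959814],
       [ 0.44526497,  0.39809304,  0.80203556, -1.23624114],
       [ 0.        ,  0.        ,
[... 289 characters left out ...]
 0.99108499,  0.00340774,  0.13318754, -0.62854702],
       [-0.13310855, -0.01754662,  0.99094613, -0.95784701],
       [ 0.        ,  0.        ,  0.        ,  1.        ]])}
{'intrinsics': array([[371.64829954,   0.        , 318.92822643],
       [  0.        , 371.64829954, 239.72924566],
       [  0.        ,   0.        ,   1.        ]]), 'hand_eye': array([[-7.40092611e-04,  9.65596285e-01,  2.60044738e-01,
         6.90582283e-02],
       [ 9.99999620e-01,  5.94860543e-04,  6.37187279e-04,
        -1.03607406e-04],
       [ 4.60575316e-04,  2.60045111e-01, -9.65596359e-01,
        -1.56554513e-01],
       [ 0.00000000e+00,  0.00000000e+00,  0.00000000e+00,
         1.00000000e+00]])}
```

View pics/top0.png

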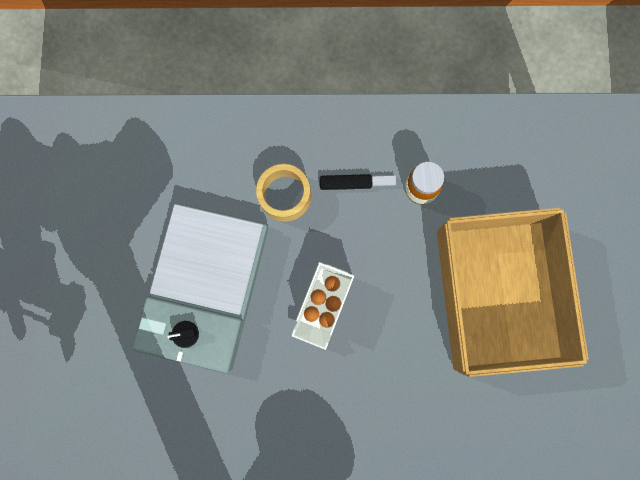

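View pics/scene0.png

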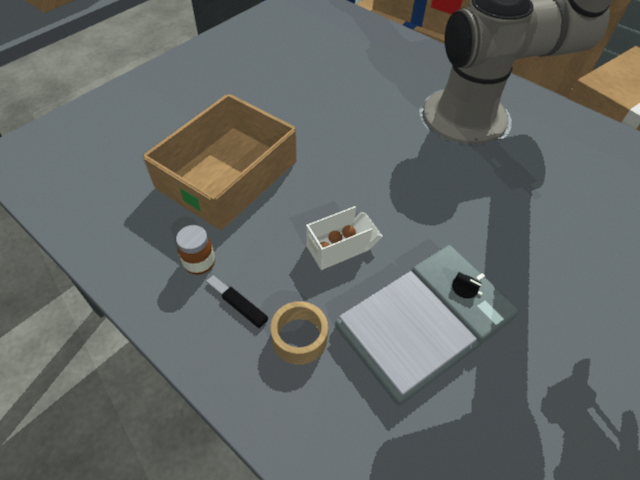

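The top view shows the scale at (150–265, 205–370), with its knob at (185,334). The bin is at (293–354, 262–349) with its lip towards the lower left, and the carton is at (440–587, 210–376). The tape, cutter and jar are along the back. I'll enlarge the scale and bin.

```bash
cat >h.py <<'E'
import numpy as np
from cell import calibration
def ray(name,uv):
    c=calibration(name);K=c["intrinsics"];T=c["world_to_cam"]
    R,t=T[:3,:3],T[:3,3]
    d=np.array([(uv[0]-K[0,2])/K[0,0],-(uv[1]-K[1,2])/K[1,1],-1.])
    return -R.T@t,R.T@d
def atz(name,uv,z):
    o,d=ray(name,uv);return o+d*(z-o[2])/d[2]
def cloud(name,d):
    v,u=np.mgrid[:480,:640];o,_=ray(name,(0,0))
    c=calibration(name);K=c["intrinsics"];R=c["world_to_cam"][:3,:3]
    p=np.stack([(u-K[0,2])/K[0,0],-(v-K[1,2])/K[1,1],-np.ones_like(u,float)],-1)*d[...,None]
    return p@R+o
E
python3 - <<'E'
import numpy as np,cv2
from h import *
t=np.load("top0.npz");im=t["im"];P=cloud("top",t["d"])
s=np.load("scene0.npz");
a=cv2.resize(im[255:375,130:360,::-1],None,fx=3.4,fy=3.4,interpolation=cv2.INTER_CUBIC);cv2.imwrite("pics/c1.png",a)
b=cv2.resize(s["im"][190:410,290:530,::-1],None,fx=2.5,fy=2.5,interpolation=cv2.INTER_CUBIC);cv2.imwrite("pics/c2.png",b)
for u,v in [(207,262),(185,334),(173,348),(338,295),(500,265),(500,350),(284,217),(428,175),(345,182),(60,200),(215,345),(326,345)]: print((u,v),P[v,u].round(4))
Q=cloud("scene",s["d"])
# bin walls: points 60-80 mm high near bin, from both
for n,X in(("top",P),("scene",Q)):
    m=(abs(X[...,0]-.5)<.25)&(X[...,2]>.04)&(X[...,2]<.11)&(abs(X[...,1]-.02)<.1)
    p=X[m];print(n,len(p),p.min(0).round(3),p.max(0).round(3))
    for z in (.062,.066,.07):
        q=p[abs(p[:,2]-z)<.002]
        if len(q): print(z,len(q),[np.round(x,4) for x in cv2.minAreaRect(q[:,:2].astype(np.float32)*1000)[:]])
    m=(X[...,2]>.035)&(X[...,2]<.05)&(X[...,1]>.1)&(X[...,1]<.5);q=X[m]
    print("scale",cv2.minAreaRect(q[:,:2].astype(np.float32)*1000),np.median(q[:,2]))
    m=(X[...,2]>.09)&(X[...,2]<.108)&(X[...,1]<-.1)&(X[...,0]>.25)&(X[...,0]<.7);q=X[m]
    print("carton",cv2.minAreaRect(q[:,:2].astype(np.float32)*1000),np.median(q[:,2]))
    m=(X[...,2]>.068)&(X[...,2]<.078)&(X[...,1]>.15)&(X[...,1]<.4)&(X[...,0]<.55)&(X[...,0]>.25);q=X[m]
    print("bar",len(q),cv2.minAreaRect(q[:,:2].astype(np.float32)*1000),np.median(q[:,2]))
E
```

```text
(207, 262) [0.6079 0.2439 0.0449]
(185, 334) [0.479  0.2698 0.0763]
(173, 348) [0.4539 0.2981 0.048 ]
(338, 295) [0.5512 0.0063 0.0086]
(500, 265) [ 0.6086 -0.2956  0.007 ]
(500, 350) [ 0.4523 -0.2906  0.0052]
(284, 217) [0.6923 0.106  0.0396]
(428, 175) [ 0.7584 -0.1516  0.0882]
(345, 182) [ 0.7644 -0.0061  0.0172]
(60, 200) [0.7323 0.5441 0.0013]
(215, 345) [0.4594 0.2247 0.0432]
(326, 345) [0.4605 0.0271 0.0387]
top 784 [ 0.462 -0.021  0.04 ] [0.75  0.12  0.075]
0.062 21 [array([558.2572,  52.2066]), array([ 37.3083, 111.8969]), np.float64(47.8926)]
0.066 42 [array([544.4371,  28.2028]), array([ 66.3273, 106.4534]), np.float64(68.4686)]
0.07 208 [array([542.7356,  28.97  ]), array([ 65.9267, 109.7647]), np.float64(68.8742)]
scale ((618.0040283203125, 227.82569885253906), (208.4344940185547, 398.5944519042969), 75.37692260742188) 0.04534142251941575
carton ((555.6656494140625, -292.8638000488281), (268.4284973144531, 210.29774475097656), 5.703856945037842) 0.0996731793493727
bar 207 ((478.8734436035156, 276.99151611328125), (13.931977272033691, 44.153289794921875), 10.205048561096191) 0.07305224804247834
scene 1533 [ 0.464 -0.021  0.04 ] [0.75  0.12  0.074]
0.062 133 [array([542.9556,  30.0556]), array([ 66.5901, 111.247 ]), np.float64(68.3203)]
0.066 157 [array([543.2206,  29.931 ]), array([ 67.787 , 111.2235]), np.float64(69.2075)]
0.07 199 [array([543.4355,  29.1444]), array([ 67.569 , 110.7122]), np.float64(68.4793)]
scale ((618.720703125, 227.7760009765625), (207.52719116210938, 397.2560119628906), 75.34113311767578) 0.044371303146697794
carton ((555.292724609375, -292.3924865722656), (271.6266174316406, 212.20748901367188), 5.882779598236084) 0.09843183608702522
bar 190 ((479.7777404785156, 277.54669189453125), (16.11227035522461, 43.9752311706543), 8.604941368103027) 0.07195708728021638
```

View pics/c1.png

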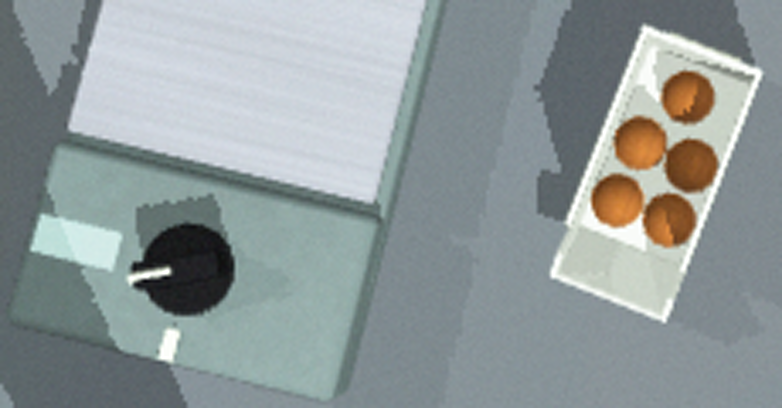

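View pics/c2.png

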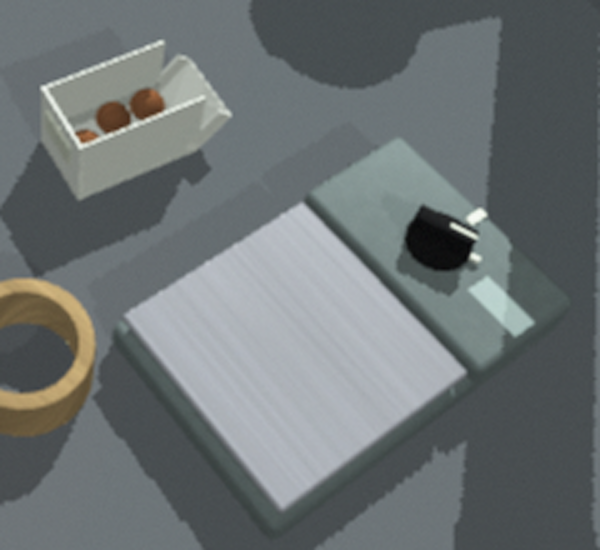

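Both crops read clearly. In c1 the pointer nose is at (130,278), the knob centre at (188,268) and the raised mark at (170,343). In c2 the bin's lip faces the robot side. Next I'll fit the pan axes and the knob disc height.

```bash
python3 - <<'E'
import numpy as np,cv2
from h import *
for n in("top","scene"):
    t=np.load(n+"0.npz");X=cloud(n,t["d"]);im=t["im"].astype(int)
    g=(abs(im[...,0]-im[...,1])<14)&(im.sum(-1)>420)
    m=(abs(X[...,2]-.0445)<.004)&(X[...,1]>.13)&(X[...,1]<.4)&(X[...,0]>.45)&(X[...,0]<.72)&g
    m=cv2.morphologyEx(m.astype(np.uint8),cv2.MORPH_OPEN,np.ones((5,5)))
    k,l,s,_=cv2.connectedComponentsWithStats(m);i=1+s[1:,4].argmax()
    q=X[l==i];r=cv2.minAreaRect(q[:,:2].astype(np.float32)*1000);print(n,"pan",r,np.median(q[:,2]))
    kc=np.array([.479,.277]);r=np.hypot(X[...,0]-kc[0],X[...,1]-kc[1])
    z=X[...,2][r<.026];print(np.histogram(z,bins=np.arange(.04,.08,.003)))
f=lambda u,v:(130+u/3.4,255+v/3.4)
a,b,c=atz("top",f(170,343),.047),atz("top",f(150,273),.073),atz("top",f(170,270),.073)
k=np.array([.4793,.2772]);print(a,b,"mark",np.degrees(np.arctan2(*(a[:2]-k)[::-1])),"ptr",np.degrees(np.arctan2(*(b[:2]-k)[::-1])))
E
```

```text
top pan ((614.9392700195312, 245.889892578125), (170.3013458251953, 169.5450439453125), 77.13455200195312) 0.04529019629460829
(array([  6,  53,  49, 151, 186,  26,   3,   3,   4,  11,  90,  93,  16]), array([0.04 , 0.043, 0.046, 0.049, 0.052, 0.055, 0.058, 0.061, 0.064,
       0.067, 0.07 , 0.073, 0.076, 0.079]))
scene pan ((615.0961303710938, 244.72988891601562), (167.8478240966797, 168.80670166015625), 77.22750854492188) 0.04438961212452319
(array([ 12,  59,  28, 130,  74,  28,  20,  33,  24,  36, 112,  49,   1]), array([0.04 , 0.043, 0.046, 0.049, 0.052, 0.055, 0.058, 0.061, 0.064,
       0.067, 0.07 , 0.073, 0.076, 0.079]))
[0.44017577 0.28537915 0.047     ] [0.47665397 0.28961053 0.073     ] mark 168.19203829133176 ptr 102.03572411646945
```

Emit:
send_rows --pt "0.6 0.027 -0.02 0 -0.1" --pt "0.6 0.027 -0.02 0 -0.1" --pt "0.6 0.027 -0.02 0 -0.1" --pt "0.6 0.027 -0.02 0 -0.1" --pt "0.6 0.027 -0.02 0 -0.1"

```text
time: 0.6
tool_pos: [0.3473, 0.3795, 0.2264]
tool_rot: [-3.141, 0.0, 2.223]
contact_force: [0.7, 0.5, -0.1]
opening: 0.0573
grip_force: 0.0
```

Emit:
send_rows --pt "0.6 0.027 -0.02 0 -0.1" --pt "0.6 0.027 -0.02 0 -0.1" --pt "0.6 0.027 -0.02 0 -0.1" --pt "0.6 0.027 -0.021 0 -0.1" --pt "0.6 0.0246 -0.0225 0 -0.09"

```text
time: 1.1
tool_pos: [0.4801, 0.276, 0.2263]
tool_rot: [-3.141, 0.0, 1.733]
contact_force: [0.6, -0.0, 0.1]
opening: 0.0549
grip_force: 0.0
```

Emit:
send_rows --pt "0.5 0 0 -0.04 0" --pt "0.5 0 0 -0.04 0" --pt "0.5 0 0 -0.02 0" --pt "0.5 0 0 0 0" --pt "0.5 0 0 0 0"

```text
time: 1.6
tool_pos: [0.4794, 0.2771, 0.1271]
tool_rot: [-3.142, 0.0, 1.737]
contact_force: [0.0, 0.9, 0.7]
opening: 0.046
grip_force: 0.0
```

Now at the planned spot, so I'll lower to TCP z ≈ 0.059 and close on the bar.

Emit:
send_rows --pt "0.5 0 0 -0.03 0" --pt "0.5 0 0 -0.025 0" --pt "0.5 0 0 -0.013 0" --pt "0.3 0 0 0 0" --pt "0.1 0 0 0 0" --grip_force 15

```text
time: 2.1
tool_pos: [0.4801, 0.2774, 0.0601]
tool_rot: [3.139, -0.0, 1.737]
contact_force: [-0.3, -0.1, -0.2]
opening: 0.0344
grip_force: 0.0
```

Emit:
send_rows --pt "0.0 0 0 0 0" --pt "0.0 0 0 0 0" --pt "0.0 0 0 0 0" --pt "0.0 0 0 0 0"

```text
time: 2.5
tool_pos: [0.48, 0.2773, 0.0597]
tool_rot: [3.139, -0.0, 1.737]
contact_force: [0.3, -0.6, 4.3]
opening: 0.0138
grip_force: 15.0
```

Emit:
send_rows --pt "0.0 0 0 0 0.12" --pt "0.0 0 0 0 0.12" --pt "0.0 0 0 0 0.12" --pt "0.0 0 0 0 0.12" --pt "0.0 0 0 0 0.12"

```text
time: 3.0
tool_pos: [0.4803, 0.2774, 0.0598]
tool_rot: [3.139, 0.001, 2.342]
contact_force: [2.0, 0.2, 3.8]
opening: 0.0139
grip_force: 15.0
```

Emit:
send_rows --pt "0.0 0 0 0 0.12" --pt "0.0 0 0 0 0.12" --pt "0.0 0 0 0 0.12" --pt "0.0 0 0 0 0.12" --pt "0.0 0 0 0 0.1"

```text
time: 3.5
tool_pos: [0.4805, 0.2778, 0.0598]
tool_rot: [3.139, 0.003, 2.921]
contact_force: [0.7, 3.0, 3.8]
opening: 0.0137
grip_force: 15.0
```

Emit:
send_rows --pt "0.0 0 0 0 0" --pt "0.3 0 0 0 0" --pt "0.5 0 0 0 0" --pt "0.5 0 0 0 0" --pt "0.5 0 0 0.04 0"

```text
time: 4.0
tool_pos: [0.4755, 0.2754, 0.0942]
tool_rot: [-3.135, -0.01, 2.916]
contact_force: [1.2, 0.1, 0.0]
opening: 0.0416
grip_force: 0.0
```

Emit:
send_rows --pt "0.6 0 0 0.05 0" --pt "0.8 0 0 0.05 0" --pt "1 0.012 -0.042 0.0 -0.02" --pt "1 0.012 -0.042 0 -0.02" --pt "1 0.012 -0.042 0 -0.02"

```text
time: 4.5
tool_pos: [0.5149, 0.1498, 0.1989]
tool_rot: [-3.141, -0.0, 2.856]
contact_force: [0.0, 0.7, -0.6]
opening: 0.0814
grip_force: 0.0
```

```bash
python3 - <<'E'
from cell import *
import cv2,numpy as np
from h import *
im,d=read_camera("top");X=cloud("top",d)
np.savez("t1.npz",im=im,d=d)
print(observe()["tool_pos"])
m=(X[...,2]>.068)&(X[...,2]<.078)&(X[...,1]>.2)&(X[...,1]<.33)&(X[...,0]<.53)&(X[...,0]>.4);q=X[m]
print("bar",len(q),cv2.minAreaRect(q[:,:2].astype(np.float32)*1000))
cv2.imwrite("pics/c3.png",cv2.resize(im[200:380,130:360,::-1],None,fx=3.3,fy=3.3,interpolation=cv2.INTER_CUBIC))
E
```

```text
[0.51682987 0.14372419 0.19854215]
bar 0 ((0.0, 0.0), (0.0, 0.0), 0.0)
```

View pics/c3.png

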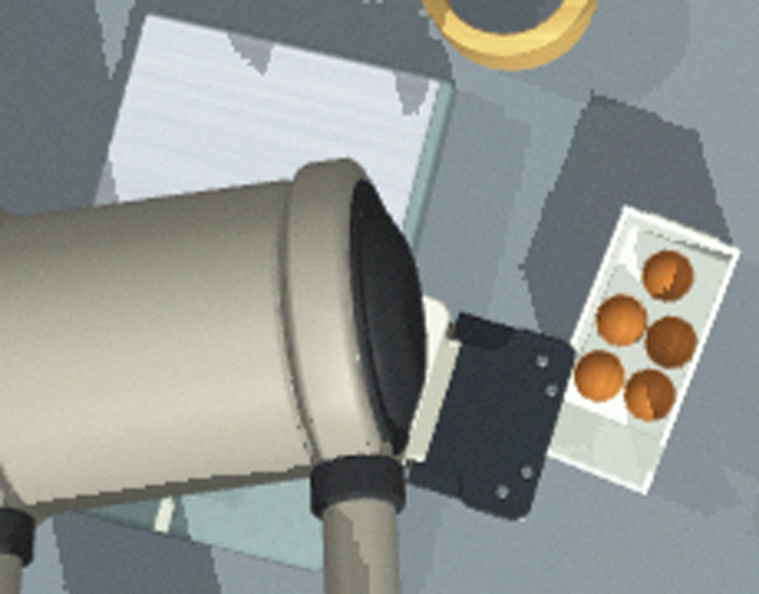

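The arm hides the knob here, but the tool turned the full 1.18 rad at a firm grip, so I'll check it later. Moving above the bin's rear grip point (0.580, 0.015).

Emit:
send_rows --pt "1 0.016 -0.034 0 -0.022" --pt "1 0.016 -0.034 0 -0.022" --pt "1 0.016 -0.034 0 -0.022" --pt "1 0.017 -0.034 0 -0.022" --pt "1 0 0 0 0"

```text
time: 5.05
tool_pos: [0.5814, 0.011, 0.1979]
tool_rot: [-3.14, 0.0, 2.763]
contact_force: [-0.3, 1.5, -0.3]
opening: 0.0915
grip_force: 0.0
```

Emit:
send_rows --pt "1 0 0 -0.03 0" --pt "1 0 0 -0.03 0" --pt "1 0 0 -0.02 0" --pt "1 0 0 0 0" --pt "1 0 0 0 0"

```text
time: 5.55
tool_pos: [0.58, 0.0155, 0.1189]
tool_rot: [-3.142, -0.001, 2.769]
contact_force: [-0.2, -1.0, 1.0]
opening: 0.0916
grip_force: 0.0
```

```bash
python3 - <<'E'
from cell import *
import cv2,numpy as np
from h import *
im,d=read_camera("scene");print(observe()["tool_pos"],observe()["tool_rot"])
X=cloud("scene",d)
a=cv2.resize(im[120:330,230:530,::-1],None,fx=2.6,fy=2.6,interpolation=cv2.INTER_CUBIC);cv2.imwrite("pics/c4.png",a)
m=(X[...,2]>.068)&(X[...,2]<.078)&(X[...,1]>.2)&(X[...,1]<.33)&(X[...,0]<.53)&(X[...,0]>.4);q=X[m]
print("bar",len(q),cv2.minAreaRect(q[:,:2].astype(np.float32)*1000))
E
```

```text
[0.58060508 0.01536946 0.11974114] [3.14115813e+00 1.13656975e-03 2.76898888e+00]
bar 180 ((479.123779296875, 277.42364501953125), (14.425821304321289, 44.8629150390625), 77.21664428710938)
```

View pics/c4.png

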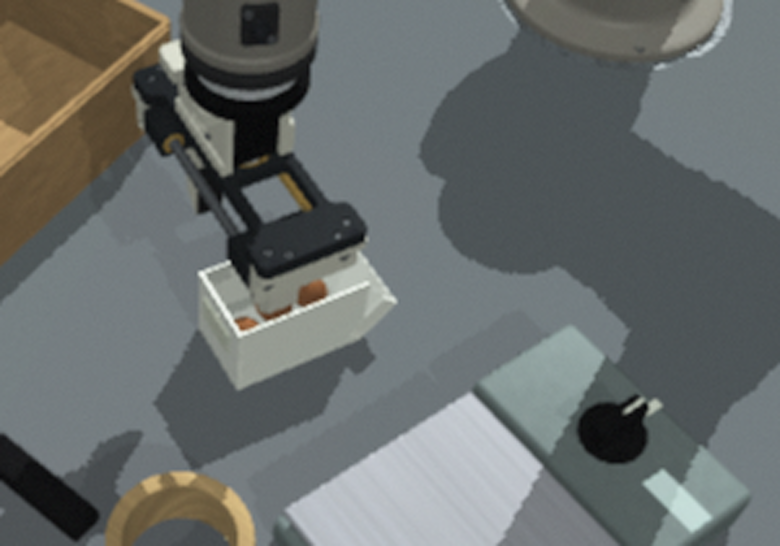

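The knob bar now measures 167.2°, which puts it exactly on the mark. In the crop the pointer at (640,402) meets the mark at (655,408), and the open fingers straddle the bin. I'll descend and grip firmly.

Emit:
send_rows --pt "1 0 0 -0.03 0" --pt "1 0 0 -0.03 0" --pt "1 0 0 -0.025 0" --pt "1 0 0 -0.013 0" --pt "1 0 0 0 0" --grip_force 35

```text
time: 6.1
tool_pos: [0.5798, 0.0152, 0.0202]
tool_rot: [-3.141, -0.002, 2.769]
contact_force: [1.3, -0.3, 0.0]
opening: 0.0917
grip_force: 0.0
```

Emit:
send_rows --pt "0.8 0 0 0 0" --pt "0.7 0 0 0 0" --pt "0.6 0 0 0 0" --pt "0.5 0 0 0 0" --pt "0.5 0 0 0 0"

```text
time: 6.6
tool_pos: [0.5808, 0.0149, 0.0217]
tool_rot: [3.141, 0.002, 2.769]
contact_force: [-0.8, -0.6, 5.4]
opening: 0.066
grip_force: 35.0
```

Emit:
send_rows --pt "0.5 0 0 0 0" --pt "0.5 0 0 0.01 0" --pt "0.5 0 0 0.02 0" --pt "0.5 0 0 0.03 0" --pt "0.5 0 0 0.03 0"

```text
time: 7.1
tool_pos: [0.5795, 0.0151, 0.1115]
tool_rot: [-3.141, -0.002, 2.769]
contact_force: [1.0, 0.9, -2.7]
opening: 0.0657
grip_force: 35.0
```

```bash
cat >>h.py <<'E'
def bin_tilt(name="scene"):
    from cell import read_camera,observe
    im,d=read_camera(name);X=cloud(name,d);o=observe();p=o["tool_pos"]
    c=im.astype(int)
    w=(c.min(-1)>150)&(c.max(-1)-c.min(-1)<25)&(np.hypot(X[...,0]-p[0],X[...,1]-p[1])<.17)&(X[...,2]<p[2]+.05)&(X[...,2]>p[2]-.15)
    return im,X,w,o
E
python3 - <<'E'
from h import *
import cv2
im,X,w,o=bin_tilt();q=X[w];print(o["tool_pos"],o["opening"],len(q),q.min(0),q.max(0))
cv2.imwrite("pics/c5.png",cv2.resize(im[100:320,130:430,::-1],None,fx=2.6,fy=2.6))
E
```

```text
[0.5824469  0.01486036 0.11705993] 0.06588073624552641 1107 [ 0.45361976 -0.01762142 -0.00354571] [0.67894091 0.18477861 0.16199991]
```

View pics/c5.png

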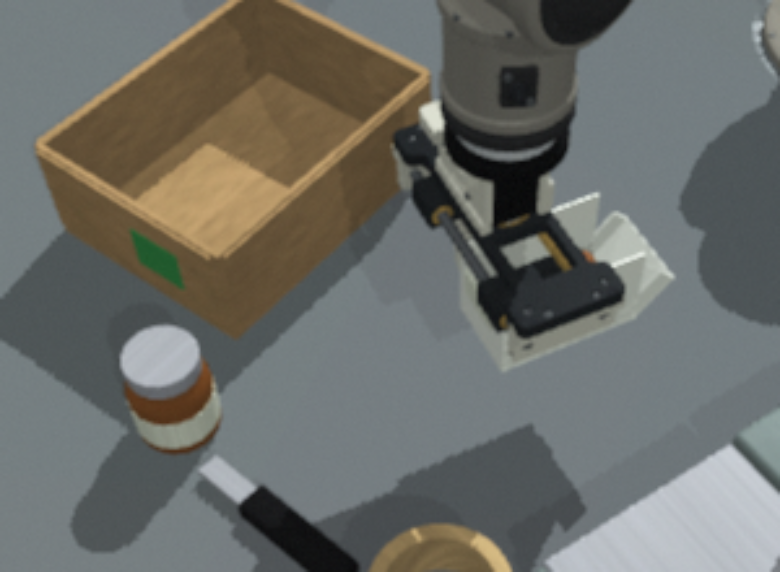

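The bin hangs level in the grip, with its walls seen at (460–670, 195–370). I'll lift and carry it over the carton.

Emit:
send_rows --pt "0.5 0 0 0.02 0" --pt "0.5 0 0 0.03 0" --pt "0.5 0 0 0.03 0" --pt "0.5 0.001 -0.015 0 0.03" --pt "0.5 0.002 -0.02 0 0.04"

```text
time: 7.65
tool_pos: [0.5833, -0.0196, 0.1919]
tool_rot: [3.141, 0.002, 2.842]
contact_force: [-0.9, 0.4, -2.2]
opening: 0.0658
grip_force: 35.0
```

Emit:
send_rows --pt "0.5 0.002 -0.025 0 0.04" --pt "0.5 0.002 -0.025 0 0.04" --pt "0.5 0.002 -0.025 0 0.04" --pt "0.5 0.002 -0.025 0 0.04" --pt "0.5 0.002 -0.025 0 0.04"

```text
time: 8.15
tool_pos: [0.5928, -0.1459, 0.1904]
tool_rot: [3.141, -0.001, 3.04]
contact_force: [0.2, 0.4, -2.5]
opening: 0.066
grip_force: 35.0
```

Emit:
send_rows --pt "0.5 0.002 -0.025 0 0.04" --pt "0.5 0.003 -0.025 0 0.04" --pt "0.5 0.003 -0.025 0 0.04" --pt "0.5 0.003 -0.025 0 0.04" --pt "0.5 0.001 -0.025 0 0.04"

```text
time: 8.65
tool_pos: [0.605, -0.2708, 0.1902]
tool_rot: [3.141, -0.001, -3.043]
contact_force: [0.5, -0.4, -2.0]
opening: 0.0657
grip_force: 35.0
```

Emit:
send_rows --pt "0.5 0 -0.018 0 0" --pt "0.5 0 0 -0.01 0" --pt "0.5 0 0 0 0" --pt "0.5 0 0 0 0" --pt "0.5 0 0 0 0"

```text
time: 9.15
tool_pos: [0.6054, -0.2869, 0.181]
tool_rot: [3.141, 0.0, -3.043]
contact_force: [0.1, -0.1, -3.1]
opening: 0.066
grip_force: 35.0
```

Bin is over the carton, so I'll reduce the grip to let it pivot front-down.

Emit:
send_rows --pt "0.5 0 0 0 0" --pt "0.5 0 0 0 0" --pt "0.5 0 0 0 0" --grip_force 4

```text
time: 9.45
tool_pos: [0.6053, -0.2877, 0.1809]
tool_rot: [-3.142, 0.0, -3.044]
contact_force: [0.6, -0.3, -2.9]
opening: 0.0661
grip_force: 4.0
```

```bash
python3 - <<'E'
from h import *
import cv2
im,X,w,o=bin_tilt();print(o["tool_pos"],o["opening"],o["contact_force"])
cv2.imwrite("pics/c6.png",cv2.resize(im[40:260,80:380,::-1],None,fx=2.6,fy=2.6))
E
```

```text
[ 0.60534102 -0.28780364  0.18086479] 0.06576757639562306 [-0.0894083   0.18693109 -2.64844771]
```

View pics/c6.png

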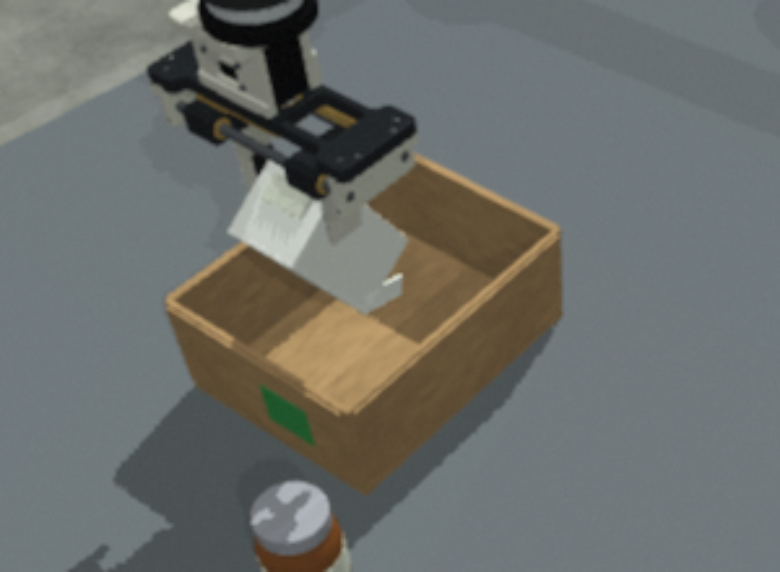

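The picture shows the bin pivoted front-down by about 55° inside the carton outline, with its lip at (385,290). The walnuts aren't out yet. I'll loosen a bit more and jog it forward.

Emit:
send_rows --pt "0.5 0 0 0 0" --pt "0.5 0.02 0 0.01 0" --pt "0.5 -0.02 0 -0.01 0" --pt "0.5 0.02 0 0.01 0" --pt "0.5 -0.02 0 -0.01 0" --grip_force 3.5

```text
time: 10.0
tool_pos: [0.6084, -0.2882, 0.182]
tool_rot: [-3.139, 0.005, -3.043]
contact_force: [0.2, -1.2, -1.5]
opening: 0.0662
grip_force: 3.5
```

Emit:
send_rows --pt "0.5 0 0 0 0" --pt "0.5 0 0 0 0" --pt "0.5 0 0 0 0"

```text
time: 10.3
tool_pos: [0.6058, -0.2882, 0.1814]
tool_rot: [-3.141, 0.001, -3.045]
contact_force: [-0.3, -0.1, -0.8]
opening: 0.066
grip_force: 3.5
```

```bash
cat >>h.py <<'E'
def brown(name):
    import cv2
    from cell import read_camera
    im,d=read_camera(name);X=cloud(name,d)
    h=cv2.cvtColor(im,cv2.COLOR_RGB2HSV)
    m=((h[...,0]<=13)&(h[...,1]>170)&(h[...,2]>50)&(X[...,0]<.72)&(X[...,0]>.4)&(X[...,1]<.1)&(X[...,2]<.2)).astype(np.uint8)
    k,l,s,c=cv2.connectedComponentsWithStats(m)
    for i in range(1,k):
        if s[i,4]>8: print(name,s[i].tolist(),np.median(X[l==i],0).round(3))
    return im,X
E
python3 - <<'E'
from h import *
import cv2
# colour check on first picture
t=np.load("top0.npz");h=cv2.cvtColor(t["im"],cv2.COLOR_RGB2HSV);print(h[283,332],h[297,318],h[340,500],h[250,500])
for n in("scene","top"):
    im,X=brown(n);cv2.imwrite(f"pics/d_{n}.png",im[:,:,::-1])
a=cv2.imread("pics/d_scene.png")[40:240,100:340];b=cv2.imread("pics/d_top.png")[180:380,420:620]
a=cv2.resize(a,(480,400));b=cv2.resize(b,(320,320));b=cv2.copyMakeBorder(b,0,80,0,0,cv2.BORDER_CONSTANT);cv2.imwrite("pics/c7.png",np.hstack([a,b]))
from cell import observe;print(observe()["contact_force"])
E
```

```text
[ 14 181 201] [ 14 178 209] [ 18 143 146] [ 19 140 216]
top [490, 330, 8, 13, 36] [ 0.478 -0.275  0.027]
[ 0.59350092  0.12209303 -1.27803511]
```

```bash
sed -i 's/<=13)&(h\[...,1\]>170)/<=16)\&(h[...,1]>158)/' h.py; python3 - <<'E'
from h import *
for n in("scene","top"): brown(n)
E
```

```text
top [490, 291, 11, 11, 58] [ 0.546 -0.278  0.026]
top [490, 329, 9, 16, 88] [ 0.476 -0.275  0.026]
```

View pics/c7.png

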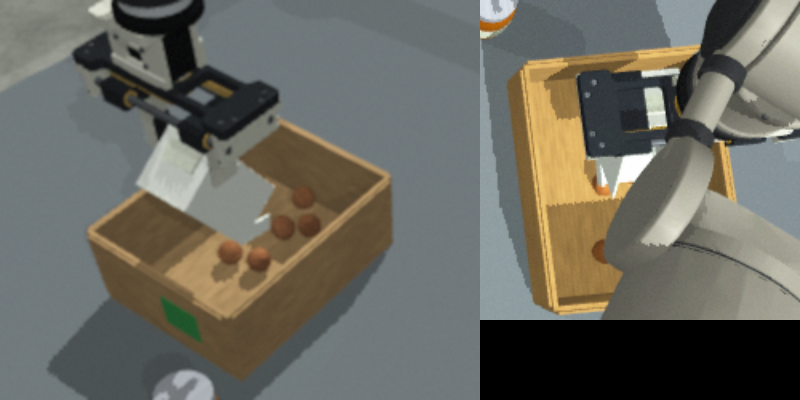

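All five walnuts lie in the carton: left panel at (230,252), (258,258), (283,227), (309,224) and (303,197). I'll lock the grip, lift and carry the empty bin to free table for righting.

Emit:
send_rows --pt "0.5 0 0 0 0" --pt "0.5 0 0 0 0" --pt "0.5 0 0 0.03 0" --pt "0.5 0 0 0.04 0" --pt "0.5 0 0 0.04 0" --grip_force 30

```text
time: 11.0
tool_pos: [0.6049, -0.2878, 0.2917]
tool_rot: [3.141, -0.001, -3.044]
contact_force: [-0.2, -0.1, -2.4]
opening: 0.066
grip_force: 30.0
```

Emit:
send_rows --pt "0.5 0 0.02 0 0" --pt "0.5 0 0.03 0 0" --pt "0.5 0 0.03 0 0" --pt "0.5 0 0.03 0 0" --pt "0.5 0 0.03 0 0"

```text
time: 11.5
tool_pos: [0.605, -0.1468, 0.2909]
tool_rot: [3.142, 0.0, -3.045]
contact_force: [0.5, 0.8, -1.0]
opening: 0.0661
grip_force: 30.0
```

Emit:
send_rows --pt "0.5 -0.01 0.03 0 0" --pt "0.5 -0.01 0.03 0 0" --pt "0.5 -0.01 0.03 0 0" --pt "0.5 -0.01 0.03 0 0" --pt "0.5 0 0.03 0 0"

```text
time: 12.0
tool_pos: [0.5641, 0.0032, 0.2913]
tool_rot: [3.142, 0.0, -3.045]
contact_force: [-0.0, 0.3, -1.2]
opening: 0.0661
grip_force: 30.0
```

Emit:
send_rows --pt "0.5 0 0.02 -0.02 0" --pt "0.5 0 0 -0.02 0" --pt "0.5 0 0 0 0" --pt "0.5 0 0 0 0"

```text
time: 12.4
tool_pos: [0.5653, 0.0218, 0.2512]
tool_rot: [-3.142, -0.0, -3.045]
contact_force: [0.0, -0.8, -2.0]
opening: 0.0657
grip_force: 30.0
```

```bash
python3 - <<'E'
from h import *
im,X,w,o=bin_tilt();p=o["tool_pos"];print(p,o["tool_rot"],o["contact_force"])
q=X[w]-(p+[0,0,.019]);a=np.radians(5.6);u=q[:,:2]@[np.cos(a),np.sin(a)];v=q[:,:2]@[-np.sin(a),np.cos(a)]
k=(abs(v)<.045)&(q[:,2]<.045)&(X[w][:,2]>.03);u=u[k];z=q[k,2]
print(len(u),"lowest",z.min(),"x there",u[z.argmin()]*1000)
for lo in np.arange(-.14,.05,.02):
    i=(z>=lo)&(z<lo+.02)
    if i.any(): print(lo.round(2),i.sum(),(np.percentile(u[i],[2,98])*1000).round())
E
```

```text
[0.56567665 0.02158572 0.25177389] [-3.14133382e+00  1.40321034e-03 -3.04491701e+00] [ 0.90809277 -0.37734199 -1.03881556]
1625 lowest -0.10491501313888901 x there -58.62485487634339
-0.12 11 [-58. -40.]
-0.1 10 [-45. -31.]
-0.04 188 [39. 48.]
-0.02 820 [12. 42.]
0.0 596 [-9. 18.]
```

Bin tilt is about 54°, with the lip 105 mm below the pivot. I'll shift clear of the tape, lower the lip to the table, then roll it upright along an arc with a light grip.

Emit:
send_rows --pt "0.5 -0.022 -0.007 -0.03 0" --pt "0.5 -0.022 -0.007 -0.035 0" --pt "0.5 -0.021 -0.007 -0.035 0" --pt "0.5 0 0 -0.035 0" --pt "0.5 0 0 -0.02 0"

```text
time: 12.95
tool_pos: [0.5027, 0.0001, 0.0967]
tool_rot: [-3.141, 0.007, -3.047]
contact_force: [13.9, 6.4, 31.4]
opening: 0.0659
grip_force: 30.0
```

Emit:
send_rows --pt "0.5 0 0 0 0" --pt "0.5 0 0 0 0" --pt "0.5 0 0 -0.004 0" --pt "0.5 0 0 -0.004 0" --pt "0.5 0 0 -0.003 0" --grip_force 6

```text
time: 13.45
tool_pos: [0.5035, 0.0007, 0.0869]
tool_rot: [-3.14, 0.008, -3.045]
contact_force: [4.5, 1.7, 7.3]
opening: 0.0662
grip_force: 6.0
```

Emit:
send_rows --pt "0.5 0.006 0.001 -0.004 0" --pt "0.5 0.006 0.001 -0.004 0" --pt "0.5 0.006 0 -0.004 0" --pt "0.5 0.008 0.001 -0.004 0" --pt "0.5 0.008 0.001 -0.005 0"

```text
time: 13.95
tool_pos: [0.5361, 0.0045, 0.0649]
tool_rot: [-3.14, 0.004, -3.044]
contact_force: [1.9, -1.8, 3.4]
opening: 0.0657
grip_force: 6.0
```

Emit:
send_rows --pt "0.5 0.007 0.001 -0.005 0" --pt "0.5 0.006 0 -0.006 0" --pt "0.5 0.006 0.001 -0.006 0" --pt "0.5 0.006 0 -0.006 0" --pt "0.5 0.005 0.001 -0.006 0"

```text
time: 14.45
tool_pos: [0.5633, 0.0082, 0.0333]
tool_rot: [3.141, -0.003, -3.044]
contact_force: [0.6, -0.1, 0.1]
opening: 0.0659
grip_force: 6.0
```

```bash
cat >>h.py <<'E'
def tiltrep():
    im,X,w,o=bin_tilt();p=o["tool_pos"];print(p,o["contact_force"],o["grip_force"])
    q=X[w]-(p+[0,0,.019]);a=np.radians(5.6);u=q[:,:2]@[np.cos(a),np.sin(a)];v=q[:,:2]@[-np.sin(a),np.cos(a)]
    k=(abs(v)<.045)&(q[:,2]<.07);u=u[k];z=q[k,2];v=v[k]
    for lo in np.arange(-.1,.06,.02):
        i=(z>=lo)&(z<lo+.02)
        if i.any(): print(lo.round(2),i.sum(),(np.percentile(u[i],[2,98])*1000).round())
    return im,X
E
python3 -c "
from h import *
tiltrep()"
```

```text
[0.56368026 0.0083133  0.03255268] [ 2.30351697 -0.35950501 -0.54169966] 5.999380275607109
-0.06 165 [-93. -19.]
-0.04 20 [-93. -10.]
-0.02 4 [-2.  8.]
0.0 46 [-21.  28.]
0.02 56 [-6. 27.]
```

Emit:
send_rows --pt "0.5 0.003 0 -0.004 0" --pt "0.5 0.002 0 -0.004 0" --pt "0.5 0.001 0 -0.003 0" --pt "0.5 0 0 -0.002 0" --pt "0.5 0 0 0 0"

```text
time: 15.0
tool_pos: [0.57, 0.0088, 0.022]
tool_rot: [3.14, 0.0, -3.045]
contact_force: [-1.1, 3.1, 3.3]
opening: 0.0658
grip_force: 6.0
```

Emit:
send_rows --pt "0.7 0 0 0 0" --pt "0.9 0 0 0 0" --pt "1 0 0 0 0" --pt "1 0 0 0.03 0" --pt "1 0 0 0.05 0"

```text
time: 15.5
tool_pos: [0.5676, 0.0079, 0.0991]
tool_rot: [3.14, -0.008, -3.045]
contact_force: [0.8, -0.2, -0.1]
opening: 0.0905
grip_force: 0.0
```

Emit:
send_rows --pt "1 0 0 0.05 0" --pt "1 0 0 0.04 0" --pt "1 -0.02 0.04 0.0 0" --pt "1 -0.02 0.04 0 0" --pt "1 -0.02 0.04 0 0"

```text
time: 16.0
tool_pos: [0.5093, 0.1286, 0.1918]
tool_rot: [-3.141, 0.0, -3.046]
contact_force: [0.3, 0.8, 0.3]
opening: 0.092
grip_force: 0.0
```

Emit:
send_rows --pt "1 -0.02 0.04 0 0" --pt "1 -0.02 0.03 0 0" --pt "1 0 0 0 0" --pt "1 0 0 0 0"

```text
time: 16.4
tool_pos: [0.47, 0.1982, 0.1917]
tool_rot: [-3.141, 0.0, -3.043]
contact_force: [-0.1, -0.1, -0.1]
opening: 0.092
grip_force: 0.0
```

```bash
cat >>h.py <<'E'
def binfit(lo,hi,box):
    import cv2
    from cell import read_camera
    for n in("scene","top"):
        im,d=read_camera(n);X=cloud(n,d);cv2.imwrite(f"pics/e_{n}.png",im[:,:,::-1])
        m=(X[...,0]>box[0])&(X[...,0]<box[1])&(X[...,1]>box[2])&(X[...,1]<box[3])&(im.min(-1)>110)
        q=X[m];print(n,"zmax",np.percentile(q[:,2],[50,90,97,99.5]).round(4))
        for z in np.arange(lo,hi,.004):
            r=q[abs(q[:,2]-z)<.002]
            if len(r)>8: print(z.round(3),len(r),np.round(np.hstack(cv2.minAreaRect(r[:,:2].astype(np.float32)*1000)),1))
E
python3 -c "
from h import *
binfit(.058,.082,(.4,.64,-.07,.085))
from cell import observe;o=observe();print(o['tool_pos'],o['tool_rot'])"
```

```text
scene zmax [0.0018 0.0554 0.0684 0.0711]
0.058 111 [541.1   6.9 111.6  66.9   4.7]
0.062 114 [537.    5.5 112.7  67.2   5.2]
0.066 122 [538.4   5.9 110.   67.4   5.7]
0.07 185 [538.4   5.9 111.4  67.3   5.7]
top zmax [0.0018 0.0651 1.0332 1.0332]
0.058 21 [549.1   6.9  91.7  59.8   5.9]
0.062 15 [536.1   5.5 106.3  60.2   5.6]
0.066 37 [539.4   5.6 105.6  65.8   5.3]
0.07 213 [537.3   5.6 109.4  65.9   5.6]
0.074 44 [544.1   6.   94.4  64.9   4.7]
[0.47076282 0.1971441  0.19162732] [-3.14117985e+00  1.72944383e-04 -3.04519630e+00]
```

The bin stands upright on the table: centre (0.538, 0.006), rim 70 mm, yaw 5.6° in both views. I'll regrip it at its centre.

Emit:
send_rows --pt "1 0.0134 -0.0382 0 0" --pt "1 0.0134 -0.0382 0 0" --pt "1 0.0134 -0.0382 0 0" --pt "1 0.0134 -0.0382 0 0" --pt "1 0.0136 -0.0384 0 0" --grip_force 25

```text
time: 17.0
tool_pos: [0.538, 0.0035, 0.1916]
tool_rot: [-3.141, 0.0, -3.047]
contact_force: [0.9, 1.0, -0.6]
opening: 0.0918
grip_force: 0.0
```

Emit:
send_rows --pt "1 0 0 -0.02 0" --pt "1 0 0 -0.03 0" --pt "1 0 0 -0.03 0" --pt "1 0 0 -0.03 0" --pt "1 0 0 -0.03 0"

```text
time: 17.5
tool_pos: [0.5377, 0.005, 0.0504]
tool_rot: [-3.141, 0.0, -3.047]
contact_force: [0.5, 0.6, -1.2]
opening: 0.092
grip_force: 0.0
```

Emit:
send_rows --pt "1 0 0 -0.022 0" --pt "1 0 0 0 0" --pt "0.8 0 0 0 0" --pt "0.6 0 0 0 0" --pt "0.5 0 0 0 0"

```text
time: 18.0
tool_pos: [0.5383, 0.0064, 0.0311]
tool_rot: [-3.141, 0.003, -3.045]
contact_force: [0.4, -0.7, -0.2]
opening: 0.0724
grip_force: 0.0
```

Emit:
send_rows --pt "0.5 0 0 0 0" --pt "0.5 0 0 0.01 0" --pt "0.5 0 0 0.03 0" --pt "0.5 0 0 0.04 0" --pt "0.5 0 0 0.03 0"

```text
time: 18.5
tool_pos: [0.5375, 0.0069, 0.1424]
tool_rot: [-3.141, 0.002, -3.044]
contact_force: [0.5, 0.4, -1.8]
opening: 0.0658
grip_force: 25.0
```

Emit:
send_rows --pt "0.5 0.005 0.015 0 0" --pt "0.5 0.009 0.028 0 0" --pt "0.5 0.009 0.028 0 0" --pt "0.5 0.009 0.028 0 0" --pt "0.5 0.009 0.028 0 0"

```text
time: 19.0
tool_pos: [0.5778, 0.1357, 0.1388]
tool_rot: [3.141, -0.002, -3.044]
contact_force: [1.3, -0.4, -2.0]
opening: 0.0659
grip_force: 25.0
```

Emit:
send_rows --pt "0.5 0.009 0.028 0 0" --pt "0.5 0.009 0.028 0 0" --pt "0.5 0.009 0.028 0 0" --pt "0.5 0.009 0.028 0 0" --pt "0.5 0 0 0 0"

```text
time: 19.5
tool_pos: [0.6138, 0.2501, 0.1382]
tool_rot: [3.14, -0.001, -3.041]
contact_force: [0.7, -0.1, -1.8]
opening: 0.0654
grip_force: 25.0
```

Emit:
send_rows --pt "0.5 0 0 -0.015 0" --pt "0.5 0 0 -0.015 0" --pt "0.5 0 0 -0.012 0" --pt "0.5 0 0 -0.008 0" --pt "0.5 0 0 -0.004 0"

```text
time: 20.0
tool_pos: [0.6138, 0.2456, 0.0846]
tool_rot: [-3.141, -0.002, -3.045]
contact_force: [0.0, 0.7, -2.0]
opening: 0.0659
grip_force: 25.0
```

Final gentle descent in small steps.

Emit:
send_rows --pt "0.5 0 0 -0.003 0" --pt "0.5 0 0 -0.002 0" --pt "0.5 0 0 -0.002 0" --pt "0.5 0 0 -0.002 0" --pt "0.5 0 0 0 0"

```text
time: 20.5
tool_pos: [0.6143, 0.2458, 0.0767]
tool_rot: [3.142, -0.0, -3.044]
contact_force: [0.4, 0.3, -2.1]
opening: 0.0661
grip_force: 25.0
```

Emit:
send_rows --pt "0.5 0 0 -0.001 0" --pt "0.5 0 0 -0.001 0" --pt "0.5 0 0 -0.001 0" --pt "0.5 0 0 0 0" --grip_force 8

```text
time: 20.9
tool_pos: [0.6146, 0.2459, 0.0757]
tool_rot: [3.141, 0.002, -3.044]
contact_force: [-4.3, -1.7, 7.6]
opening: 0.0659
grip_force: 8.0
```

Emit:
send_rows --pt "0.6 0 0 0 0" --pt "0.75 0 0 0 0" --pt "0.9 0 0 0 0" --pt "0.95 0 0 0 0" --pt "0.95 0 0 0.02 0"

```text
time: 21.4
tool_pos: [0.6126, 0.2453, 0.0909]
tool_rot: [-3.141, -0.006, -3.044]
contact_force: [0.0, -0.3, 0.6]
opening: 0.0858
grip_force: 0.0
```

Emit:
send_rows --pt "0.95 0 0 0.04 0" --pt "0.95 0 0 0.05 0" --pt "0.95 0 0 0.04 0" --pt "0.95 -0.04 0.03 0 0" --pt "0.95 -0.04 0.03 0 0"

```text
time: 21.9
tool_pos: [0.5348, 0.3058, 0.225]
tool_rot: [3.14, 0.003, -3.047]
contact_force: [-0.5, 0.4, -0.8]
opening: 0.087
grip_force: 0.0
```

Emit:
send_rows --pt "0.95 -0.04 0.03 0 0" --pt "0.95 -0.04 0.03 0 0" --pt "0.95 -0.04 0.03 0 0" --pt "0.95 -0.02 0.03 0 0" --pt "0.95 0 0 0 0"

```text
time: 22.4
tool_pos: [0.3912, 0.429, 0.2239]
tool_rot: [3.14, -0.0, -3.039]
contact_force: [-0.6, -0.1, 0.9]
opening: 0.0872
grip_force: 0.0
```

```bash
python3 - <<'E'
from h import *
import cv2
binfit(.103,.121,(.5,.72,.16,.33))
for n in("scene","top"): brown(n)
X=cloud("scene",__import__("cell").read_camera("scene")[1])
m=(X[...,2]>.068)&(X[...,2]<.078)&(X[...,1]>.24)&(X[...,1]<.31)&(X[...,0]<.51)&(X[...,0]>.45);q=X[m]
print("bar",len(q),cv2.minAreaRect(q[:,:2].astype(np.float32)*1000))
cv2.imwrite("pics/f.png",np.hstack([cv2.resize(cv2.imread("pics/e_scene.png"),(400,300)),cv2.resize(cv2.imread("pics/e_top.png"),(400,300))]))
E
```

```text
scene zmax [0.0454 0.0847 0.1127 0.1154]
0.103 87 [615.7 246.  110.7  65.4   5.5]
0.107 82 [614.4 245.8 109.9  65.6   5.4]
0.111 149 [614.2 245.6 110.2  66.1   5.6]
0.115 246 [613.8 245.7 110.2  66.    5.5]
top zmax [0.0467 0.0843 0.1132 0.1167]
0.103 99 [612.1 244.5 107.8  64.8   5.9]
0.107 84 [613.1 244.4 108.1  64.5   5.5]
0.111 113 [613.4 245.7 110.3  67.3   5.2]
0.115 264 [613.2 245.5 109.2  66.9   5.7]
0.119 34 [612.8 244.6 109.1  64.4   4.9]
top [507, 279, 17, 16, 198] [ 0.568 -0.315  0.029]
top [490, 287, 16, 15, 184] [ 0.553 -0.283  0.029]
top [514, 312, 16, 16, 196] [ 0.509 -0.324  0.029]
top [490, 329, 17, 16, 191] [ 0.476 -0.28   0.029]
top [517, 336, 16, 16, 203] [ 0.464 -0.327  0.029]
bar 176 ((479.28759765625, 277.20697021484375), (14.524014472961426, 43.574249267578125), 78.3270263671875)
```

View pics/f.png

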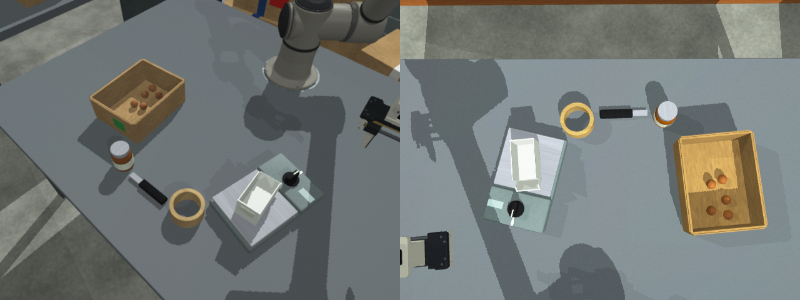

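The picture shows the bin upright mid-pan at (525,163) in the right panel. The pointer is on the mark, all five walnuts are in the carton, and the bystanders haven't moved.

```bash
python3 -c "
from cell import *
print(hand_in())"
```

```text
the job is handed in; nothing more can be done
None
```

The job is handed in at about 22.5 s of the 72 s allowed; the judge gave no verdict, but my last measurements put the knob within 0.02 rad of the mark, all five walnuts in the carton, the empty bin upright about 2 mm from the pan's centre, and the tape roll, jar and cutter looked unmoved.

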